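Put the gouge tray away under the bench shelf

ROBOT

A 7-joint arm with a two-finger parallel gripper is mounted at the origin on the work surface. World frame = base frame: x ahead of the robot, y to its left, z up, the work surface at z = 0. Lengths are in m, angles in degrees, forces in N, time in s.
With the tool pointing down it reaches from about 0.425 to 0.875 m from the base axis. Payload 8.4 kg.
Tool frame: the origin (TCP) lies at the very end of the fingers, on their centre line; the grasp point (between the pads) lies 19 mm behind it (arm.grip_point_offset is the z of the grasp point in the tool frame, in m); z points along the fingers, y is the line along which they close (so a half turn about z gives the same grasp; the last joint's range is limited). The gripper opens to 87 mm and grips with 3 to 60 N. Pads are 19 mm wide; open, the fingers measure 117 mm over their backs; the gripper's body (75 mm by 190 mm) begins 51 mm behind the grasp point.
Start: joints at [-76.559, 19.091, 2.286, 83.961, -0.768, 76.965, -3.352], TCP at [0.213, 0.614, 0.223] pointing down, gripper open.
Joint ranges: [-147.57, 147.57], [-21.85, 119.76], [-74.77, 79.35], [14.55, 137.4], [-85.83, 265.84], [4.83, 119.75], [-152.11, 152.11]. Speed limits (degrees/s): [127.2, 127.2, 159.86, 159.86, 180, 180, 180].

INTERFACE

Orientations are given as a 3x3 rotation matrix whose columns are the frame's x, y, z axes.
In Python, from bench import arm gives the robot as it stands.
- The arm moves only by the shell command python3 -m handwheel 'ROWS' [OPENING]. ROWS is JSON, a list of rows, each an object of numbers: "tx", "ty", "tz": the shift along the tool's x, y, z in mm; "twist": the turn about the tool's z in rad. In form: [{"tx": .., "ty": .., "tz": .., "twist": ..}, ...]. A call has 1 to 8 rows; each row is the pose to reach, as a shift and turn from the pose commanded when the call began, along the tool's axes at that moment; what a row does not reach only later rows make up. A row lasts 1/8 s, in which the tool goes at most 62.5 mm and 10.7 degrees, less where a joint would pass 70% of its speed; a pose out of reach is approached as far as the arm can. A call with a gripper value outside its range is refused whole. OPENING is the opening in per cent of the stroke, from 0 (shut) to 100 (fully open), set as the call begins (- or left out, the last holds). The fingers move at their own pace and stop on an object; the grip force is fixed at half the most. Time passes only in rows, so rows that repeat a pose let the fingers close. It gives the time, the measured TCP pose, the force, the opening and the grip force at its end, in the units of the state.
- arm.sense(): the state, without advancing time (a new reading comes with each control period).
- arm.grab_frame(name): name is "side" or "top"; returns a dict with "color" (480x640x3 uint8, red, green, blue), "mtx" (3x3 intrinsics, pixels), "distortion" ([k1, k2, p1, p2, k3] as OpenCV has them; the pictures are not rectified), "rvec" (rotation vector, rad) and "tvec" (3), from world to camera coordinates, as OpenCV has them. Camera axes: x right, y down, z forward; pixel columns grow to the right and rows downward; lengths in m; the calibration is good to about 2 mm. A picture is of the moment at which its call begins. There is no depth.
- arm.close_job(): hands the job in; it is judged then, once.
The state is a dict: "t": time; "joint_positions": joint angles; "joint_velocities": joint speeds; "joint_efforts": joint torques, N m; "tool_pos": TCP position; "orientation": TCP orientation; "ft_force": force on the tool from outside, world axes, zero at the start; "ft_torque": the same for the moment, N m; "opening": finger opening in m; "grip_force": force on a finger pad.
Only numpy, scipy, OpenCV 4.12 (cv2) and the standard library are available. Lean on these libraries where they do the work, as an engineer would, in place of code of your own. Each camera call takes 0.05 s, during which the arm holds its last target. There are 200 camera calls.

TASK

Take the lower of the two wooden trays, the one that fits under the low shelf, and slide it along the bench, without lifting it, until its whole box is just under the shelf, between the uprights, square to the shelf and with its handle still sticking out at the front. Do not knock the tray against the shelf, and leave the taller tray and the pumpkin where they stand.

Things in the scene. Friction and masses are not known exactly. Their poses are not given: they have to be found in the camera images.
- tray: Lower tray: open brown wooden box, 100 (x) x 150 (y) x 36 mm high, walls 6, gouges fixed inside below the rim; 0.2-0.33 kg, loose. A level bar handle 20 mm wide (y), from 18 to 32 mm above the bench, runs 75 mm out along -x from the middle of its front (-x) wall, to x = -125; good grip at x = -100, z = 25. Origin: under the box's centre, on the bench; z up. Handle starts roughly towards world -x.
- shelf: Low dark wood shelf, fixed: board 160 mm deep (x), 290 wide (y), 15 thick, underside 56 and top 71 mm above the bench, on two 15 mm side uprights, opening 260 mm wide, front and back open. Gouges fixed on top reach 86 mm, over 50 mm back from the front edge. Origin: on the bench below the middle of the board's front edge; x points into the shelf, away from the robot, y along the edge, z up.
- caddy: Taller tray, to be left alone: same wood and same handle, box 100 (x) x 110 (y) x 70 mm high, too tall for the shelf; a block of wood inside. Origin: under the box's centre, on the bench. It stands on one side of the robot, the lower tray on the other; which is which varies.
- pumpkin: Terracotta-coloured carved pumpkin with a stem, 90 mm across, 80 mm high, loose on the bench to one side of the shelf, to be left alone (a white mug, 76 mm across, 90 high, stands on the other side). Origin: centre of its underside.

How it is judged (in metres and radians):
At the end, for the whole second after the job is handed in: The lower tray lies flat and still on the bench between the shelf's uprights, handle to the front, within 12 degrees of square; its front wall is between 10 mm in front of the shelf's front edge and 45 mm behind it (tray origin 40 to 95 mm inside the edge) (x of tray in the frame of shelf between 0.04 and 0.095 m and y of tray in the frame of shelf between -0.065 and 0.065 m and x of shelf in the frame of tray below 0 m and angle between the x axis of tray and the x axis of shelf, either way round below 0.21 rad and height (world z) of tray below 0.008 m and angle between tray's own z axis and vertical below 0.07 rad and linear speed of tray below 0.02 m/s); the robot touches nothing.
It fails at once if the tray is knocked against the shelf (over 6 N) (contact force between tray and shelf above 6 N).
It fails at once if the tray is lifted off the bench (origin over 30 mm up) (height (world z) of tray above 0.03 m).
It fails at once if the taller tray is moved more than 20 mm (distance of caddy from where it was at the start of the episode above 0.02 m).
It fails at once if the pumpkin is moved more than 20 mm (distance of pumpkin from where it was at the start of the episode above 0.02 m).
It also fails if it takes over 45 s, if anything falls off the work surface, if the arm or the gripper's body presses on something with over 40 N, if the wrist force passes 120 N, or if a joint passes its speed limit or range.

## Working session

There is one attempt and no reset: what is moved stays moved. The work goes in short steps, Python scripts to look and compute and a shell command to move; the robot and the scene stay as the last step left them, time stands still between calls to the robot, and variables do not carry over. Pictures are saved under pics/ and viewed, at most 10 in all, crops included, and the job is handed in when it is done.

```bash
mkdir -p pics; cat > h.py <<'E'
import numpy as np, cv2
from bench import arm
def grab(name, f=None):
    d=arm.grab_frame(name)
    if f: cv2.imwrite(f, d["color"][:,:,::-1])
    return d
def ray(d,uv,z):
    uv=np.array(uv,float).reshape(-1,1,2)
    n=cv2.undistortPoints(uv,np.array(d["mtx"]),np.array(d["distortion"])).reshape(-1,2)
    R=cv2.Rodrigues(np.array(d["rvec"],float))[0]; t=np.array(d["tvec"],float).ravel()
    c=-R.T@t; v=np.c_[n,np.ones(len(n))]@R
    return c+v*((z-c[2])/v[:,2])[:,None]
E
python3 - <<'E'
from h import *
grab("top","pics/t0.png");grab("side","pics/s0.png")
s=arm.sense();print(s["tool_pos"],s["orientation"],s["opening"],s["t"],arm.grip_point_offset)
E
```

```text
[0.21284444 0.61372862 0.22176541] [[-9.44811782e-01  3.27613417e-01 -3.82270673e-04]
 [ 3.27613628e-01  9.44810785e-01 -1.37548795e-03]
 [-8.94548520e-05 -1.42481430e-03 -9.99998981e-01]] 0.08716878505691386 0.1 -0.0187
```

View pics/t0.png

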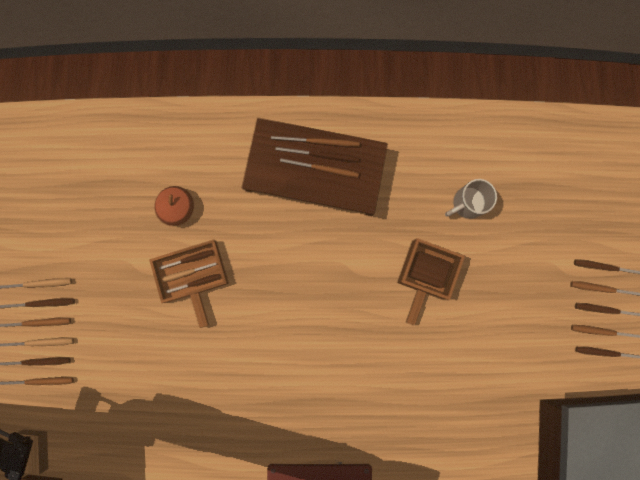

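View pics/s0.png

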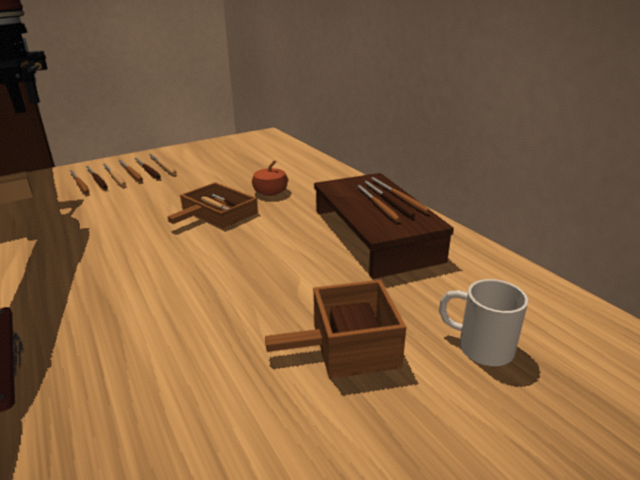

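The top view shows the lower tray (with gouges) at left, corners about (150,262), (217,242), (229,286), (164,302), and its handle tip near (206,326). The shelf corners are at (258,119), (387,143), (375,214) and (243,190). The caddy is at (432,270) and the pumpkin at (174,206).

```bash
python3 - <<'E'
from h import *
np.set_printoptions(precision=4,suppress=True)
d=grab("top")
S=ray(d,[(258,119),(387,143),(375,214),(243,190)],.071); print("shelf BL BR FR FL\n",S[:,:2])
y=(S[0]-S[1]+S[3]-S[2]);x=np.array([y[1],-y[0]]);x/=np.hypot(*x)
print("front mid",(S[2]+S[3])[:2]/2,"yaw",np.degrees(np.arctan2(x[1],x[0])),"size",np.linalg.norm(S[0]-S[1]),np.linalg.norm(S[1]-S[2]))
T=ray(d,[(150,262),(217,242),(229,286),(164,302)],.036);print("tray BL BR FR FL\n",T[:,:2],"c",T.mean(0)[:2],np.linalg.norm(T[0]-T[1]),np.linalg.norm(T[1]-T[2]))
a=T[0]-T[1]+T[3]-T[2]; print("yaw",np.degrees(np.arctan2(-a[0],a[1])))
H=ray(d,[(191,292),(201,290),(197,327),(209,325)],.032);print("handle",H[:,:2])
P=ray(d,[(174,206)],.05);print("pumpkin",P[:,:2])
P=ray(d,[(400,270),(418,240),(467,255),(452,299)],.07);print("caddy",P[:,:2]); P=ray(d,[(413,323)],.032);print(P)
E
```

```text
shelf BL BR FR FL
 [[ 0.8681  0.1387]
 [ 0.8164 -0.1416]
 [ 0.6609 -0.1144]
 [ 0.7108  0.1674]]
front mid [0.6859 0.0265] yaw -10.24403521533607 size 0.28509448908042556 0.15786780172470755
tray BL BR FR FL
 [[0.5567 0.3747]
 [0.602  0.2265]
 [0.5066 0.1984]
 [0.4699 0.341 ]] c [0.5338 0.2851] 0.1549135956203276 0.09944215518279398
yaw 15.738247850199405
handle [[0.4925 0.2823]
 [0.4972 0.2603]
 [0.4168 0.2678]
 [0.4216 0.2415]]
pumpkin [[0.6788 0.3212]]
caddy [[ 0.5421 -0.1671]
 [ 0.606  -0.2062]
 [ 0.5743 -0.3122]
 [ 0.4807 -0.2783]]
[[ 0.4286 -0.2007  0.032 ]]
```

```bash
python3 -m handwheel '[{"tx":-30,"ty":-24,"tz":10,"twist":-0.06},{"tx":-80,"ty":-64,"tz":30,"twist":-0.15},{"tx":-125,"ty":-100,"tz":50,"twist":-0.25},{"tx":-170,"ty":-136,"tz":65,"twist":-0.34},{"tx":-215,"ty":-172,"tz":80,"twist":-0.43},{"tx":-260,"ty":-208,"tz":95,"twist":-0.52},{"tx":-300,"ty":-240,"tz":110,"twist":-0.58},{"tx":-328,"ty":-261,"tz":122,"twist":-0.595}]' 100; python3 -m handwheel '[{"tx":0},{"tx":0}]'
python3 - <<'E'
from h import *
np.set_printoptions(precision=4,suppress=True)
d=grab("top");cv2.imwrite("pics/t1.png",cv2.resize(d["color"][200:360,100:300,::-1],None,fx=3.5,fy=3.5))
d=grab("side");cv2.imwrite("pics/s1.png",cv2.resize(d["color"][110:260,100:300,::-1],None,fx=3.5,fy=3.5))
s=arm.sense();print(s["tool_pos"],s["orientation"],s["t"])
E
```

```text
t: 1.15
tool_pos: [0.4383, 0.2574, 0.1]
orientation: [[-0.966, -0.257, -0.0], [-0.257, 0.966, -0.001], [0.0, -0.0, -1.0]]
ft_force: [0.5, -0.2, -0.8]
opening: 0.0866
grip_force: 0.0
[0.4388 0.2554 0.0993] [[-0.9675 -0.2527 -0.001 ]
 [-0.2527  0.9675 -0.0026]
 [ 0.0016 -0.0023 -1.    ]] 1.25$[0]: bad value
```

View pics/t1.png

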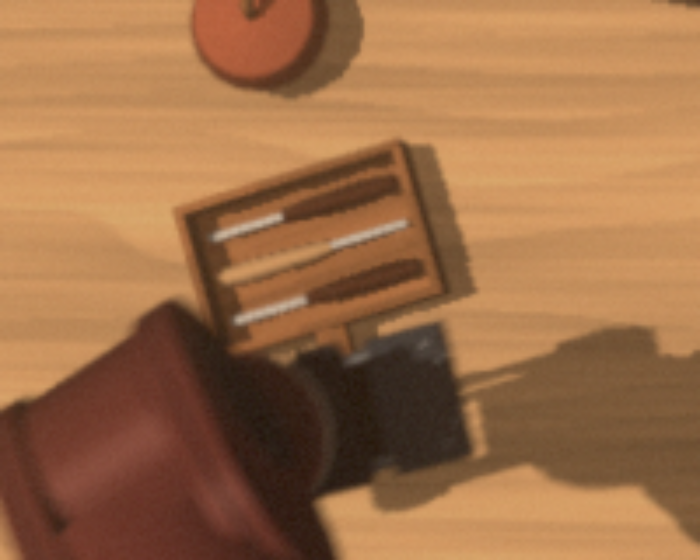

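View pics/s1.png

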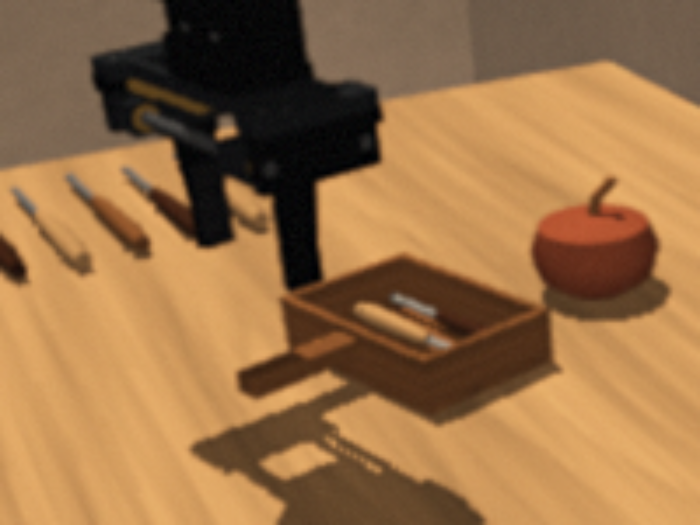

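The top crop shows the tray undisturbed, with its corners at crop pixels (178,208), (402,142) and (443,293), and its handle under the gripper at (340,340). The side crop shows the open fingers above the handle, at (205,240) and (305,285). I'll go down and grip.

```bash
python3 -m handwheel '[{"tx":0,"ty":2,"tz":20,"twist":0},{"tx":0,"ty":3,"tz":45,"twist":0},{"tx":0,"ty":3,"tz":65,"twist":0},{"tx":0,"ty":3,"tz":80,"twist":0},{"tx":0,"ty":3,"tz":88,"twist":0},{"tx":0,"ty":3,"tz":92,"twist":0},{"tx":0,"ty":3,"tz":92,"twist":0}]' 100 && python3 -m handwheel '[{"tx":0,"ty":0,"tz":0,"twist":0},{"tx":0,"ty":0,"tz":0,"twist":0},{"tx":0,"ty":0,"tz":0,"twist":0},{"tx":0,"ty":0,"tz":0,"twist":0},{"tx":0,"ty":0,"tz":0,"twist":0},{"tx":0,"ty":0,"tz":0,"twist":0}]' 0
```

```text
t: 2.12
tool_pos: [0.4367, 0.2631, 0.0087]
orientation: [[-0.966, -0.258, 0.0], [-0.258, 0.966, 0.0], [-0.0, 0.0, -1.0]]
ft_force: [-1.1, -0.8, 0.4]
opening: 0.0873
grip_force: 0.0
t: 2.88
tool_pos: [0.4365, 0.2629, 0.0086]
orientation: [[-0.966, -0.258, -0.0], [-0.258, 0.966, -0.0], [0.0, -0.0, -1.0]]
ft_force: [-0.4, 0.2, 0.6]
opening: 0.035
grip_force: 0.0
```

```bash
python3 -m handwheel '[{"tx":0,"ty":0,"tz":0,"twist":0},{"tx":0,"ty":0,"tz":0,"twist":0},{"tx":0,"ty":0,"tz":0,"twist":0},{"tx":0,"ty":0,"tz":0,"twist":0}]' 0
python3 - <<'E'
from h import *
np.set_printoptions(precision=4,suppress=True)
d=grab("top");cv2.imwrite("pics/t2.png",cv2.resize(d["color"][220:340,120:280,::-1],None,fx=5,fy=5))
E
```

```text
t: 3.38
tool_pos: [0.4365, 0.2629, 0.0085]
orientation: [[-0.966, -0.258, -0.0], [-0.258, 0.966, -0.0], [0.0, -0.0, -1.0]]
ft_force: [-0.7, 0.2, -1.3]
opening: 0.0197
grip_force: 30.0
```

View pics/t2.png

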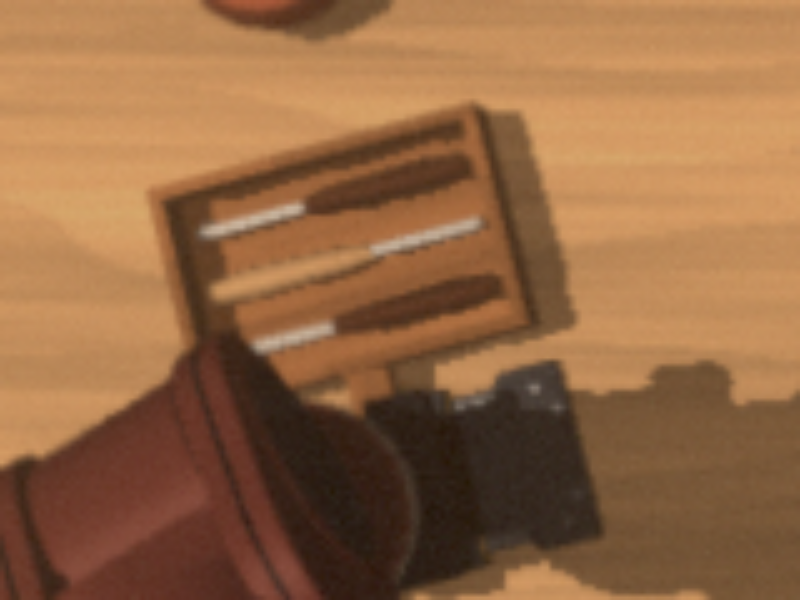

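The fingers hold the handle at 19.7 mm opening. The tray rim corners in the crop are at (150,190), (478,103) and (535,325), so the tray hasn't been disturbed. Next I'll compute the drag to a squared pose in front of the shelf.

```bash
cat > plan.py <<'E'
from h import *
np.set_printoptions(precision=4,suppress=True)
def rot(a): return np.array([[np.cos(a),-np.sin(a)],[np.sin(a),np.cos(a)]])
def plan(c,yaw,gx,gy,S0=(.686,.0265),syaw=-10.24):
    s=arm.sense();p=s["tool_pos"][:2];A=np.array(s["orientation"])
    dy=np.radians(syaw-yaw); goal=np.array(S0)+rot(np.radians(syaw))@[gx,gy]
    np_=goal+rot(dy)@(p-c); d=np_-p
    print("tray",c,yaw,"newtcp",np_,"tx,ty mm",1e3*d@A[:2,0],1e3*d@A[:2,1],"twist",-dy,"z",s["tool_pos"][2])
E
python3 - <<'E'
from plan import *
d=grab("top")
C=ray(d,[(150,258),(215.6,240.6),(227,285)],.036)[:,:2]
print(C); c=(C[0]+C[2])/2; a=C[0]-C[1]; b=C[1]-C[2]
print(np.linalg.norm(a),np.linalg.norm(b)); yw=np.degrees(np.arctan2(-a[0],a[1]));print(yw,np.degrees(np.arctan2(b[1],b[0])))
plan(c,yw,-.085,0)
E
```

```text
[[0.5655 0.375 ]
 [0.605  0.2297]
 [0.5087 0.2028]]
0.15054909642411912 0.09999024302958676
15.202249017902702 15.620023511540989
tray [0.5371 0.2889] 15.202249017902702 newtcp [0.5004 0.0614] tx,ty mm -9.656013073628563 -211.19054074523277 twist 0.4440510144746959 z 0.008506085165035166
```

```bash
python3 -m handwheel '[{"tx":0,"ty":-6,"tz":0,"twist":0.01},{"tx":-1,"ty":-18,"tz":0,"twist":0.035},{"tx":-1,"ty":-32,"tz":0,"twist":0.065},{"tx":-2,"ty":-46,"tz":0,"twist":0.095},{"tx":-3,"ty":-60,"tz":0,"twist":0.125},{"tx":-3,"ty":-74,"tz":0,"twist":0.155},{"tx":-4,"ty":-88,"tz":0,"twist":0.185},{"tx":-5,"ty":-100,"tz":0,"twist":0.21}]' && python3 - <<'E'
from plan import *
A=np.array(arm.sense()["orientation"]);print(np.degrees(np.arctan2(-A[1,0],-A[0,0])))
p=np.array(arm.sense()["tool_pos"]); d=np.array([.5004,.0614])-p[:2]; print(1e3*d@A[:2,0],1e3*d@A[:2,1])
E
```

```text
t: 4.47
tool_pos: [0.4675, 0.1666, 0.0086]
orientation: [[-0.999, -0.049, 0.0], [-0.049, 0.999, -0.0], [-0.0, -0.0, -1.0]]
ft_force: [0.4, 0.7, -1.1]
opening: 0.0195
grip_force: 30.0
2.812362530641914
-27.67363880113409 -106.71339143088045
```

```bash
python3 -m handwheel '[{"tx":-4,"ty":-14,"tz":0,"twist":0.03},{"tx":-8,"ty":-30,"tz":0,"twist":0.065},{"tx":-12,"ty":-46,"tz":0,"twist":0.1},{"tx":-16,"ty":-62,"tz":0,"twist":0.135},{"tx":-20,"ty":-78,"tz":0,"twist":0.17},{"tx":-24,"ty":-94,"tz":0,"twist":0.205},{"tx":-27,"ty":-104,"tz":0,"twist":0.23},{"tx":-27,"ty":-104,"tz":0,"twist":0.23}]' && python3 -m handwheel '[{"tx":0,"ty":0,"tz":0,"twist":0},{"tx":0,"ty":0,"tz":0,"twist":0}]' && python3 - <<'E'
from plan import *
d=grab("top");cv2.imwrite("pics/t3.png",cv2.resize(d["color"][100:300,200:420,::-1],None,fx=3,fy=3))
E
```

```text
t: 5.48
tool_pos: [0.4997, 0.064, 0.0085]
orientation: [[-0.984, 0.18, -0.0], [0.18, 0.984, -0.0], [-0.0, -0.0, -1.0]]
ft_force: [-0.7, -0.6, -0.8]
opening: 0.0194
grip_force: 30.0
t: 5.72
tool_pos: [0.4994, 0.0656, 0.0085]
orientation: [[-0.984, 0.177, -0.0], [0.177, 0.984, 0.0], [0.0, 0.0, -1.0]]
ft_force: [1.5, -0.8, -1.5]
opening: 0.0199
grip_force: 30.0
```

View pics/t3.png

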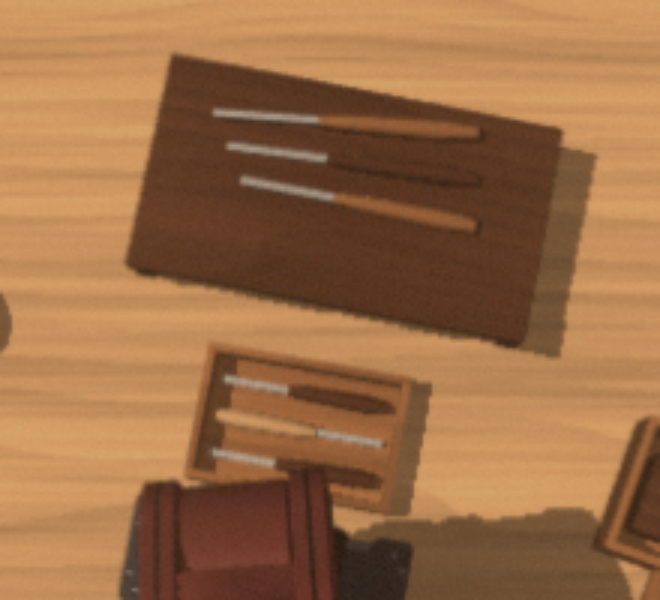

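The tray is square in front of the shelf, rim corners at crop (209,343), (412,378), (391,513) and (187,476). The shelf board corners are at (172,54), (561,129), (524,346) and (128,264).

```bash
python3 - <<'E'
from plan import *
d=grab("top")
f=lambda P,z: ray(d,np.array(P)/3+[200,100],z)[:,:2]
T=f([(209,343),(412,378),(391,513),(187,476)],.036); S=f([(172,54),(561,129),(524,346),(128,264)],.071)
yaw=lambda C:(lambda a:np.degrees(np.arctan2(-a[0],a[1])))(C[0]-C[1]+C[3]-C[2])
sy=yaw(S); sc=S.mean(0); S0=sc-rot(np.radians(sy))@[.08,0]
print("shelf",S0,(S[2]+S[3])/2,sy,[np.linalg.norm(S[i]-S[i-1]) for i in range(4)])
print([np.linalg.norm(T[i]-T[i-1]) for i in range(4)])
print("tray in shelf",rot(np.radians(-sy))@(T.mean(0)-S0))
plan(T.mean(0),yaw(T),.058,0,S0,sy)
E
```

```text
shelf [0.6865 0.0288] [0.6866 0.0273] -11.144887287124604 [np.float64(0.1576570525631913), np.float64(0.2869997672092469), np.float64(0.1608166246086752), np.float64(0.2876457306967499)]
[np.float64(0.09804227332559556), np.float64(0.14980407226712344), np.float64(0.09910125163809524), np.float64(0.14965107871364985)]
tray in shelf [-0.0859  0.0003]
tray [0.6023 0.0457] -9.68840710165346 newtcp [0.641 0.04 ] tx,ty mm -143.90493058315195 -0.03402672162977761 twist 0.02542037472652913 z 0.008551642142071672
```

```bash
python3 -m handwheel '[{"tx":-4,"ty":0,"tz":0,"twist":0.005},{"tx":-14,"ty":0,"tz":0,"twist":0.01},{"tx":-25,"ty":0,"tz":0,"twist":0.02},{"tx":-36,"ty":0,"tz":0,"twist":0.02},{"tx":-47,"ty":0,"tz":0,"twist":0.02},{"tx":-58,"ty":0,"tz":0,"twist":0.02},{"tx":-66,"ty":0,"tz":0,"twist":0.02},{"tx":-70,"ty":0,"tz":0,"twist":0.02}]' && python3 -m handwheel '[{"tx":-6,"ty":0,"tz":0,"twist":0},{"tx":-16,"ty":0,"tz":0,"twist":0},{"tx":-27,"ty":0,"tz":0,"twist":0},{"tx":-38,"ty":0,"tz":0,"twist":0},{"tx":-49,"ty":0,"tz":0,"twist":0},{"tx":-60,"ty":0,"tz":0,"twist":0},{"tx":-69,"ty":0,"tz":0,"twist":0},{"tx":-74,"ty":0,"tz":0,"twist":0}]' && python3 -m handwheel '[{"tx":0,"ty":0,"tz":0,"twist":0},{"tx":0,"ty":0,"tz":0,"twist":0}]' && python3 - <<'E'
from plan import *
d=grab("top");cv2.imwrite("pics/t4.png",cv2.resize(d["color"][100:300,200:420,::-1],None,fx=3,fy=3))
E
```

```text
t: 6.82
tool_pos: [0.5688, 0.0525, 0.0085]
orientation: [[-0.98, 0.198, -0.0], [0.198, 0.98, -0.0], [0.0, -0.0, -1.0]]
ft_force: [-2.9, 0.8, 3.2]
opening: 0.0195
grip_force: 30.0
t: 7.82
tool_pos: [0.6415, 0.0379, 0.0085]
orientation: [[-0.98, 0.198, 0.0], [0.198, 0.98, -0.0], [-0.0, -0.0, -1.0]]
ft_force: [-2.3, 0.2, 3.5]
opening: 0.0199
grip_force: 30.0
t: 8.07
tool_pos: [0.6412, 0.0379, 0.0086]
orientation: [[-0.98, 0.198, 0.001], [0.198, 0.98, -0.0], [-0.001, -0.0, -1.0]]
ft_force: [0.4, 0.1, 0.1]
opening: 0.0194
grip_force: 30.0
```

View pics/t4.png

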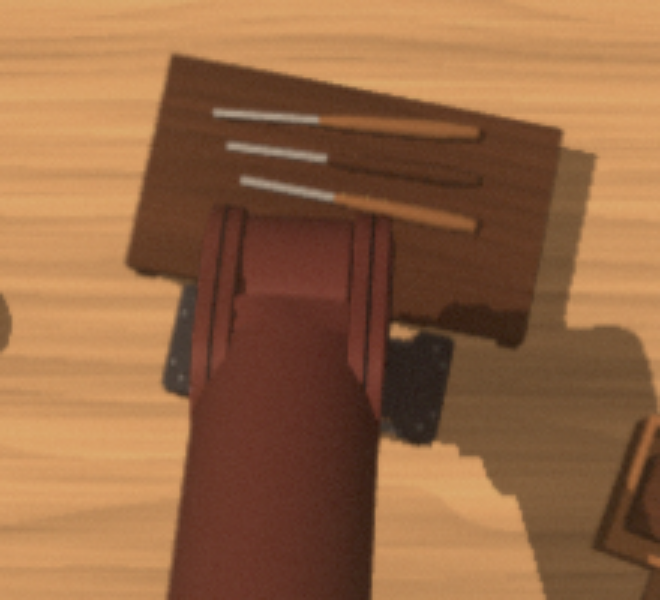

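The tray is under the shelf and the gripper, at (165–450, 280–440), is just clear of the front edge. I'll release and lift away.

```bash
python3 -m handwheel '[{"tx":0,"ty":0,"tz":0,"twist":0},{"tx":0,"ty":0,"tz":0,"twist":0},{"tx":0,"ty":0,"tz":0,"twist":0},{"tx":0,"ty":0,"tz":0,"twist":0},{"tx":0,"ty":0,"tz":0,"twist":0},{"tx":0,"ty":0,"tz":0,"twist":0},{"tx":0,"ty":0,"tz":0,"twist":0},{"tx":0,"ty":0,"tz":0,"twist":0}]' 80 && python3 -m handwheel '[{"tx":0,"ty":0,"tz":-5,"twist":0},{"tx":2,"ty":0,"tz":-20,"twist":0},{"tx":5,"ty":0,"tz":-45,"twist":0},{"tx":10,"ty":0,"tz":-75,"twist":0},{"tx":30,"ty":0,"tz":-110,"twist":0},{"tx":60,"ty":0,"tz":-150,"twist":0},{"tx":100,"ty":0,"tz":-180,"twist":0},{"tx":130,"ty":0,"tz":-200,"twist":0}]' && python3 -m handwheel '[{"tx":20,"ty":-40,"tz":0,"twist":0},{"tx":20,"ty":-90,"tz":0,"twist":0},{"tx":20,"ty":-140,"tz":0,"twist":0},{"tx":20,"ty":-190,"tz":0,"twist":0},{"tx":20,"ty":-220,"tz":0,"twist":0},{"tx":20,"ty":-220,"tz":0,"twist":0},{"tx":20,"ty":-220,"tz":0,"twist":0}]' && python3 - <<'E'
from plan import *
d=grab("top");cv2.imwrite("pics/t5.png",cv2.resize(d["color"][100:300,140:420,::-1],None,fx=2.8,fy=2.8))
E
```

```text
t: 9.12
tool_pos: [0.6409, 0.0381, 0.0086]
orientation: [[-0.98, 0.198, -0.0], [0.198, 0.98, -0.0], [0.0, -0.0, -1.0]]
ft_force: [-1.2, -0.3, -0.9]
opening: 0.0693
grip_force: 0.0
t: 10.12
tool_pos: [0.5126, 0.0638, 0.2112]
orientation: [[-0.98, 0.198, 0.002], [0.198, 0.98, 0.001], [-0.002, 0.002, -1.0]]
ft_force: [-0.8, -0.2, 0.0]
opening: 0.0698
grip_force: 0.0
t: 11.0
tool_pos: [0.4506, -0.1474, 0.2091]
orientation: [[-0.98, 0.197, 0.001], [0.197, 0.98, 0.001], [-0.001, 0.001, -1.0]]
ft_force: [0.4, -0.1, 0.3]
opening: 0.0696
grip_force: 0.0
```

View pics/t5.png

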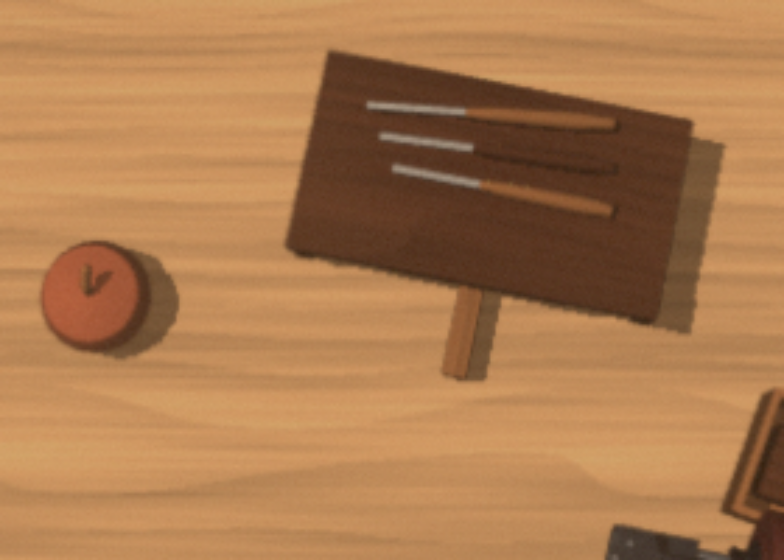

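The handle sticks out square at (460,335), tip at (455,378), and the box is fully under the board. The pumpkin is undisturbed. One quick check of the depth from the handle tip before handing in.

```bash
python3 - <<'E'
from plan import *
d=grab("top")
H=ray(d,np.array([[454,377]])/2.8+[140,100],.032)[0,:2]
h=rot(np.radians(11.1))@(H-np.array([.6865,.0288]));print("tip in shelf",h,"-> origin x",h[0]+.125)
if .05<h[0]+.125<.085 and abs(h[1])<.03: print(arm.close_job())
E
```

```text
tip in shelf [-0.0679 -0.0009] -> origin x 0.05709705400751085
the job is handed in; nothing more can be done
None
```

The lower tray is under the shelf, square and with its handle out front; its origin measured about 57 mm inside the edge. The job is handed in (no verdict was returned), and the taller tray and pumpkin were not touched as far as the pictures and forces show.

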